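# Find the sheet folder's loose hold-down bolt and hold its cap open

## Task

One of the three bolts that hold the green sheet folder to the bench is loose: tap down on their yellow caps to find the one that sinks. Then swing up the cap of that bolt only, without drawing the sunken bolt up again, and finish still holding the cap well open, close to upright, so that a spanner can be put on the bolt; it springs shut if let go. Leave the drink can, the spanner and the toy car where they are.

Things in the scene. Friction and masses are not known exactly. Their poses are not given: they have to be found in the camera images.
- folder: Green bench sheet folder (bending brake), fixed. Its base plate's foot, top face 10 mm above the bench, carries three capped bolts in a row along its y, 105 mm apart. Origin: at bench level below the middle bolt; z up; +x to the foot's free edge, 35 mm from the bolt row. On the -x side its body (up to 90 mm high) begins 76 mm from the row. All under the caps is narrower (32 mm) than they are.
- shell_a: Yellow flip cap at the machine's +y end: box 44 x 36 x 24 mm, open below,  Origin: on its hinge pin, mid-width, at the edge next to the machine's body, 22 mm above the bench before a tap. x along the 44 mm to the free end (machine's +x when shut), y along the pin, z up when shut. Shut: flat top at z = 18 mm, lower rim at z = -6 mm, bolt under x = 22 mm. Black round grip studs, 10 mm across, 2 mm proud, stand on both sides at x = 32, z = 10 mm (40 mm over both).
- shell_b: Yellow flip cap in the middle: box 44 x 36 x 24 mm, open below,  Origin: on its hinge pin, mid-width, at the edge next to the machine's body, 22 mm above the bench before a tap. x along the 44 mm to the free end (machine's +x when shut), y along the pin, z up when shut. Shut: flat top at z = 18 mm, lower rim at z = -6 mm, bolt under x = 22 mm. Black round grip studs, 10 mm across, 2 mm proud, stand on both sides at x = 32, z = 10 mm (40 mm over both).
- shell_c: Yellow flip cap at the machine's -y end: box 44 x 36 x 24 mm, open below,  Origin: on its hinge pin, mid-width, at the edge next to the machine's body, 22 mm above the bench before a tap. x along the 44 mm to the free end (machine's +x when shut), y along the pin, z up when shut. Shut: flat top at z = 18 mm, lower rim at z = -6 mm, bolt under x = 22 mm. Black round grip studs, 10 mm across, 2 mm proud, stand on both sides at x = 32, z = 10 mm (40 mm over both).
- cap_a (a joint): Opening angle of cap shell_a about its hinge pin (rad): 0 shut, grows as the free end swings up and back towards the machine's body, stop at 1.75. A light spring shuts it as soon as it is let go (about 1 N at the free end).
- cap_b (a joint): Opening angle of cap shell_b about its hinge pin (rad): 0 shut, grows as the free end swings up and back towards the machine's body, stop at 1.75. A light spring shuts it as soon as it is let go (about 1 N at the free end).
- cap_c (a joint): Opening angle of cap shell_c about its hinge pin (rad): 0 shut, grows as the free end swings up and back towards the machine's body, stop at 1.75. A light spring shuts it as soon as it is let go (about 1 N at the free end).
- bolt_a (a joint): How far the bolt under shell_a has gone down its hole together with its cap and hinge (m): 0 at the start. A sound bolt stays within 1 mm under a tap of 20 N; the loose one goes down 5 mm at 2 to 3 N and stays down; an upward pull of about 15 N would draw it up again.
- bolt_b (a joint): How far the bolt under shell_b has gone down its hole together with its cap and hinge (m): 0 at the start. A sound bolt stays within 1 mm under a tap of 20 N; the loose one goes down 5 mm at 2 to 3 N and stays down; an upward pull of about 15 N would draw it up again.
- bolt_c (a joint): How far the bolt under shell_c has gone down its hole together with its cap and hinge (m): 0 at the start. A sound bolt stays within 1 mm under a tap of 20 N; the loose one goes down 5 mm at 2 to 3 N and stays down; an upward pull of about 15 N would draw it up again.
- drink_can: Empty drink can standing upright, 66 mm across, 115 mm tall, origin under its centre; to be left alone.
- spanner: Combination spanner, 171 mm long, lying flat on the bench off the foot's free edge, origin on the bench under its middle; to be left alone.
- toy_car: Toy car made of tin, 120 x 72 x 71 mm, standing on its wheels, origin on the bench under its middle; to be left alone.

How it is judged:
By the outcome, as a careful person would: the job done as asked, in the order asked, and still so for the second after the job is handed in, while the arm keeps its last pose, push and grip.
It also fails if it takes over 48 s, if anything falls off the work surface, if the arm or the gripper's body presses on something with over 40 N, if the wrist force passes 120 N, or if a joint passes its speed limit or range.

## Robot

A 6-joint arm with a two-finger parallel gripper is mounted at the origin on the work surface. World frame = base frame: x ahead of the robot, y to its left, z up, the work surface at z = 0. Lengths are in mm, angles in rad, forces in N, time in s.
With the tool pointing down it reaches from about 400 to 925 mm from the base axis. Payload 12.5 kg.
Tool frame: the origin (TCP) lies midway between the tips of the shut fingers; the grasp point (between the pads) lies 19 mm behind it (env.tcp_to_grasp is the distance from the TCP to the grasp point, in mm); z points along the fingers, y is the line along which they close (so a half turn about z gives the same grasp; the last joint's range is limited). The gripper opens to 95 mm and grips with 3 to 60 N. Pads are 20 mm wide; open, the fingers measure 119 mm over their backs; the gripper's body (75 mm by 180 mm) begins 59 mm behind the grasp point.
Start: joints at [-1.293, 0.491, 1.559, -0, 1.092, -0.106], TCP at [234.053, -579.539, 214.661] pointing down, gripper open.
Joint ranges: [-3.1, 3.1], [-0.84, 2.19], [0.05, 2.79], [-1.13, 4.28], [0.06, 2.93], [-2.69, 2.69]. Speed limits (rad/s): [2.22, 2.22, 2.79, 3.14, 3.14, 3.14].

## Interface

Orientations are given as [roll, pitch, yaw] about the fixed x, y, z axes, in that order (R = Rz(yaw) Ry(pitch) Rx(roll)).
In Python, from cell import env gives the robot as it stands. The module is installed in compiled form; this text tells all that it offers.
- The arm moves only by the tool step_arm, never from a script. Its argument "plan" is a list that holds one entry, the list of rows, each a list of 5 numbers: the shift along the tool's x, y, z in mm, then the turn about the tool's z in degrees, then the opening, from -1 (shut) to 1 (fully open). A call has 1 to 8 rows; each row is the pose to reach, as a shift and turn from the pose commanded when the call began, along the tool's axes at that moment; what a row does not reach only later rows make up. A row lasts 1/12 s, in which the tool goes at most 41.7 mm and 7.16 degrees, less where a joint would pass 70% of its speed; a pose out of reach is approached as far as the arm can. A call with a gripper value outside its range is refused whole. The fingers move at their own pace and stop on an object; the grip force is fixed at half the most. Time passes only in rows, so rows that repeat a pose let the fingers close. It gives the time, the measured TCP pose, the force, the opening and the grip force at its end, in the units of the state.
- env.state(): the state, without advancing time (a new reading comes with each control period).
- env.read_camera(name): name is "scene" or "top" or "wrist"; returns the picture (384x512x3 uint8, blue, green, red); there is no depth.
- env.get_calibration(name): a dict with "K" (3x3 intrinsics, pixels), "extrinsics" (4x4, takes a point from world to camera coordinates). Camera axes: x right, y up, looking along -z (the intrinsics and any distortion apply to the point x, -y, -z); pixel columns grow to the right and rows downward; lengths in mm; the calibration is good to about 2 mm. A picture is of the moment at which its call begins: read the wrist's pose just before it. get_calibration takes no time and is no camera call; for the wrist camera it gives the pose at the moment of the call.
- env.job_done(): hands the job in; it is judged then, once.
The state is a dict: "t": time; "joints": joint angles; "qvel": joint speeds; "tau": joint torques, N m; "eef_pos": TCP position; "tcp_rot": TCP orientation; "ft_force": force on the tool from outside, world axes, zero at the start; "moment": the same for the moment, N m; "opening": opening from 0.0 (shut) to 1.0 (fully open); "grip_force": force on a finger pad.
Only numpy, scipy, OpenCV 4.12 (cv2) and the standard library are available. Lean on these libraries where they do the work, as an engineer would, in place of code of your own. Each camera call takes 0.05 s, during which the arm holds its last target. There are 200 camera calls.

## Working session

There is one attempt and no reset: what is moved stays moved. The work goes in short steps, Python scripts to look and compute and a tool call to move; the robot and the scene stay as the last step left them, time stands still between calls to the robot, and variables do not carry over. Pictures are saved under pics/ and viewed, at most 10 in all, crops included, and the job is handed in when it is done.

Besides the shell and the picture viewer there is one more tool, called after "Call:" as name(argument=value, ...), one argument or row to a line, values as JSON. step_arm: Moves the arm, as the interface text tells. Its arguments: {"type":"object","properties":{"plan":{"type":"array"}},"required":["plan"]}

```bash
mkdir -p pics
cat > h.py <<'E'
import numpy as np, cv2
from cell import env
def ray(name,px,cal=None):
    c=cal or env.get_calibration(name);K=np.array(c["K"]);E=np.array(c["extrinsics"])
    p=cv2.undistortPoints(np.array([[px]],float),K,np.array(c.get("dist",np.zeros(5)),float))[0,0]
    d=E[:3,:3].T@np.array([p[0],-p[1],-1.]);o=-E[:3,:3].T@E[:3,3]
    return o,d/np.linalg.norm(d)
def onplane(name,px,z,cal=None):
    o,d=ray(name,px,cal);return o+d*(z-o[2])/d[2]
def cross(rs):
    A=sum(np.eye(3)-np.outer(d,d) for o,d in rs);b=sum((np.eye(3)-np.outer(d,d))@o for o,d in rs)
    return np.linalg.solve(A,b)
def proj(name,P,cal=None):
    c=cal or env.get_calibration(name);E=np.array(c["extrinsics"]);q=E[:3,:3]@np.array(P)+E[:3,3]
    u=np.array(c["K"])@np.array([q[0],-q[1],-q[2]]);return u[:2]/u[2]
def yellow(im,amin=60):
    m=cv2.inRange(cv2.cvtColor(im,cv2.COLOR_BGR2HSV),(20,110,90),(34,255,255))
    return [c for c in cv2.findContours(m,cv2.RETR_EXTERNAL,cv2.CHAIN_APPROX_NONE)[0] if cv2.contourArea(c)>amin]
E
python3 - <<'E'
from h import *
a=env.read_camera("scene");b=env.read_camera("top");
cv2.imwrite("pics/s.png",a);cv2.imwrite("pics/t.png",b)
for n,i in(("scene",a),("top",b)):
    print(env.get_calibration(n).keys())
    for c in yellow(i): print(n,cv2.contourArea(c),cv2.minAreaRect(c), onplane(n,cv2.minAreaRect(c)[0],40).round())
s=env.state();print(s["t"],s["eef_pos"],s["tcp_rot"],s["ft_force"])
E
```

```text
dict_keys(['K', 'extrinsics'])
scene 283.5 ((375.3199768066406, 260.2599792480469), (19.091882705688477, 19.374725341796875), 8.130102157592773) [526. 323.  40.]
scene 65.0 ((363.1993713378906, 234.9537353515625), (9.351517677307129, 20.9838924407959), 8.746162414550781) [496. 269.  40.]
scene 338.5 ((308.7400207519531, 204.68002319335938), (17.200000762939453, 24.200000762939453), 36.869895935058594) [522. 134.  40.]
scene 308.0 ((271.7176513671875, 183.82940673828125), (16.920576095581055, 23.753887176513672), 40.601295471191406) [541.  33.  40.]
scene 281.0 ((237.5044403076172, 164.56637573242188), (16.368541717529297, 22.389156341552734), 41.18592834472656) [560. -68.  40.]
scene 601.0 ((79.73870849609375, 97.42280578613281), (38.69719314575195, 24.076087951660156), 43.02506637573242) [ 722. -571.   40.]
dict_keys(['K', 'extrinsics'])
top 298.5 ((215.8099822998047, 220.6699981689453), (21.07178497314453, 16.687721252441406), 81.8698959350586) [514. 131.  40.]
top 291.0 ((259.5099792480469, 213.06997680664062), (20.647518157958984, 16.263456344604492), 81.8698959350586) [535.  28.  40.]
top 296.0 ((303.2702941894531, 206.12161254882812), (20.714271545410156, 16.604297637939453), 80.53767395019531) [554. -75.  40.]
top 491.5 ((500.0, 142.0), (26.0, 22.0), 90.0) [ 720. -542.   40.]
0.1 [ 234.00415975 -579.30554749  214.10655217] [-3.14058405e+00 -1.02657896e-04  3.83845211e-01] [0.96717799 0.54824681 0.35498992]
```

View pics/s.png

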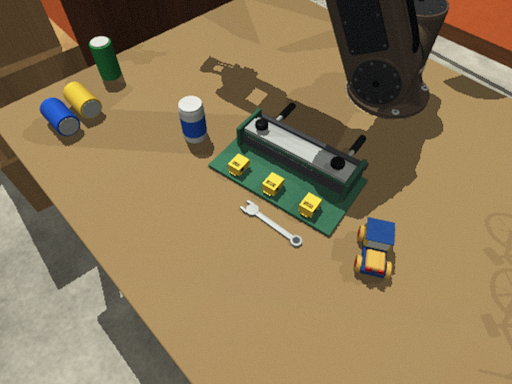

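View pics/t.png

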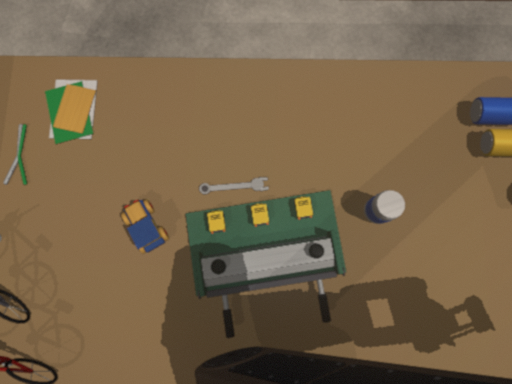

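The folder's foot faces away from the robot. The caps in the top view are at pixels a (216,221), b (260,213) and c (303,206). The can is at (385,207), the spanner at (235,186) and the car at (143,226). I'll move above the row and close the gripper on the way.

Call:
step_arm(
  plan=[
    [[30, -26.7, 0, 2, 1], [60, -53.4, 0, 4, 1], [90, -80, 0, 6, 1], [120, -106.8, 0, 8, 1], [150, -133.5, 0, 10, 1], [180, -160, 0, 11, 1], [210, -187, 0, 11, 1], [240, -213, 0, 11, 1]],
  ],
)

```text
t: 0.77
eef_pos: [377.1, -290.2, 214.6]
tcp_rot: [-3.141, 0.0, 0.191]
ft_force: [0.7, -0.6, 1.2]
opening: 1.002
grip_force: 0.0
```

Call:
step_arm(
  plan=[
    [[24, -33, 0, 0, 1], [48, -66, 0, 0, 1], [72, -99, 0, 0, 1], [96, -132, 0, 0, 1], [120, -165, 0, 0, 1], [144, -198, 0, 0, 1], [160, -230, 0, 0, 1], [170, -255, 0, 0, 1]],
  ],
)

```text
t: 1.43
eef_pos: [495.7, -6.8, 214.4]
tcp_rot: [-3.141, 0.0, 0.193]
ft_force: [0.5, -0.4, -0.4]
opening: 1.002
grip_force: 0.0
```

Run:
```python
from h import *
c=env.get_calibration("wrist");a=env.read_camera("wrist");cv2.imwrite("pics/w1.png",a)
print(env.state()["eef_pos"],env.state()["tcp_rot"]); E=np.array(c["extrinsics"]);print((-E[:3,:3].T@E[:3,3]).round(1))
for k in yellow(a,200): print(cv2.contourArea(k),cv2.minAreaRect(k), onplane("wrist",cv2.minAreaRect(k)[0],40,c).round(1))
```

```text
[495.77297617  -4.16358633 214.40058223] [-3.14052368e+00 -4.85757665e-06  1.94167470e-01]
[576.8   9.8 383.5]
1474.5 ((364.9999694824219, 329.4999694824219), (267.99993896484375, 10.999998092651367), -0.0) [ 295.9 -208.8   40. ]
492.0 ((411.4807434082031, 286.90386962890625), (50.205726623535156, 22.94558334350586), 78.69007110595703) [ 378.1 -250.3   40. ]
485.0 ((99.06999969482422, 287.5099792480469), (23.47594451904297, 50.20458221435547), 8.13010311126709) [293.  176.1  40. ]
1289.0 ((320.7677307128906, 135.48452758789062), (33.65861129760742, 44.76728439331055), 3.814074993133545) [555.3 -72.9  40. ]
1238.5 ((233.5, 134.5), (43.0, 31.0), 90.0) [536.6  28.4  40. ]
1417.5 ((147.37057495117188, 133.81764221191406), (44.483970642089844, 36.81432342529297), 85.60128784179688) [517.7 128.3  40. ]
1421.5 ((27.826011657714844, 137.82461547851562), (71.59993743896484, 37.9868049621582), 23.428691864013672) [485.7 266.9  40. ]
642.0 ((12.499999046325684, 80.00000762939453), (40.305084228515625, 23.33452033996582), 45.0) [548.2 281.7  40. ]
```

View pics/w1.png

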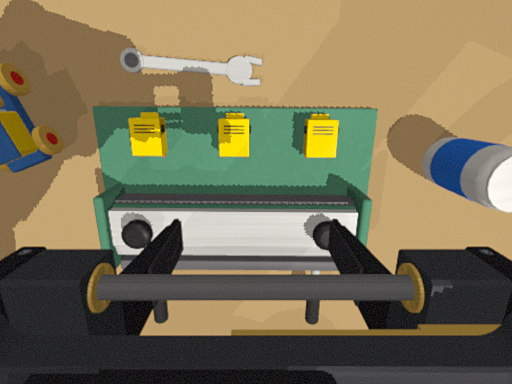

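The wrist view shows the caps at pixels a (148,135), b (234,135) and c (321,136), each with a small tab at its free end. I'll go above b with the fingers shut and take a second view.

Call:
step_arm(
  plan=[
    [[8, -4, 20, 0, -1], [16, -8, 40, 0, -1], [24, -12, 60, 0, -1], [32, -16, 80, 0, -1], [40, -20, 100, 0, -1], [45, -24, 110, 0, -1], [45, -24, 110, 0, -1], [45, -24, 110, 0, -1]],
  ],
)

```text
t: 2.15
eef_pos: [534.5, 22.8, 104.6]
tcp_rot: [-3.141, 0.001, 0.192]
ft_force: [-0.5, -0.4, 0.5]
opening: 0.492
grip_force: 0.0
```

Run:
```python
from h import *
s=env.state();print(s["eef_pos"],s["tcp_rot"],s["ft_force"],s["opening"])
c=env.get_calibration("wrist");a=env.read_camera("wrist");cv2.imwrite("pics/w2.png",a)
for k in yellow(a,400): print(cv2.contourArea(k),cv2.boundingRect(k), onplane("wrist",cv2.minAreaRect(k)[0],40,c).round(1))
```

```text
[534.51589368  22.76495132 104.58161303] [-3.14142300e+00  1.02638411e-03  1.92265555e-01] [-0.50453951 -0.42560293  0.51597351] 0.4922515956200293
1574.0 (145, 324, 281, 12) [408.9 -31.2  40. ]
2666.5 (342, 167, 54, 61) [557.4 -70.3  40. ]
2315.0 (229, 167, 43, 61) [538.8  29.1  40. ]
2736.5 (106, 166, 55, 61) [520.  127.7  40. ]
```

View pics/w2.png

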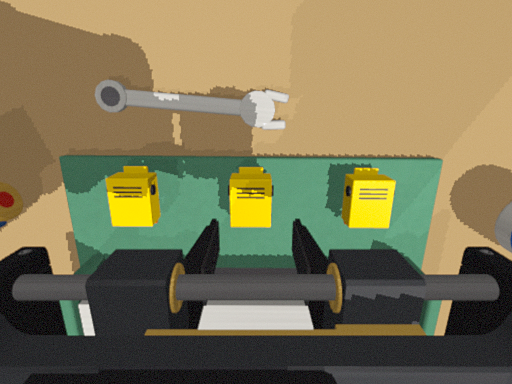

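The caps in this view are a (134,197), b (250,198) and c (369,198). The fingers are still closing. I'll move over c, which gives a good baseline for measuring height.

Call:
step_arm(
  plan=[
    [[0, 30, 0, 0, -1], [0, 60, 0, 0, -1], [0, 85, 0, 0, -1], [0, 100, 0, 0, -1], [0, 100, 0, 0, -1], [0, 100, 0, 0, -1], [0, 100, 0, 0, -1], [0, 100, 0, 0, -1]],
  ],
)

```text
t: 2.87
eef_pos: [553.5, -74.5, 104.9]
tcp_rot: [-3.142, 0.0, 0.193]
ft_force: [-0.4, 0.1, -0.8]
opening: 0.002
grip_force: 0.0
```

```bash
cat > m.py <<'E'
from h import *
def tops(a):
    "hinge-side edge of each cap's top: left, right corner pixel (lower part of contour)"
    out=[]
    for k in yellow(a,400):
        x,y,w,hh=cv2.boundingRect(k)
        if w>100 or hh>90 or hh<40: continue
        q=k[:,0,:].astype(float)
        b=[]
        for col in range(x+8,x+w-8): b.append(q[q[:,0]==col][:,1].max()+.5)
        row=np.median(b); band=q[(q[:,1]>row-8)&(q[:,1]<row-3)]
        out.append([[band[:,0].min()-.0,row],[band[:,0].max()+1.,row]])
    return sorted(out)
E
python3 - <<'E'
from m import *
s=env.state();print(s["eef_pos"],s["tcp_rot"],s["opening"])
c2=env.get_calibration("wrist");a=env.read_camera("wrist");cv2.imwrite("pics/w3.png",a)
E2=np.array(c2["extrinsics"])
b=cv2.imread("pics/w2.png")
# pose of w2: pure shift of tool from state then
p1=np.array([534.516,22.765,104.582]);R=E2[:3,:3]
def Rz(t): return np.array([[np.cos(t),-np.sin(t),0],[np.sin(t),np.cos(t),0],[0,0,1]])
dy=0.192266-s["tcp_rot"][2]
C=-R.T@E2[:3,3]; C1=p1+Rz(dy)@(C-np.array(s["eef_pos"])); R1=R@Rz(-dy)
E1=np.eye(4);E1[:3,:3]=R1;E1[:3,3]=-R1@C1
c1=dict(K=c2["K"],extrinsics=E1)
t1=tops(b);t2=tops(a);print(t1,t2,C.round(1))
print("off",(Rz(-s["tcp_rot"][2])@(C-np.array(s["eef_pos"]))).round(1))
for i in range(len(t1)):
  for j in range(len(t2)):
    P=[cross([ray("wrist",t1[i][k],c1),ray("wrist",t2[j][k],c2)]) for k in(0,1)]
    if abs(P[0][2]-35)<40: print(i,j,[p.round(1) for p in P])
E
```

```text
[553.49419391 -74.47790684 104.90171028] [-3.14158752e+00  6.25996179e-06  1.92738327e-01] 0.0020003700177513733
[[[np.float64(111.0), np.float64(226.5)], [np.float64(158.0), np.float64(226.5)]], [[np.float64(230.0), np.float64(226.5)], [np.float64(271.0), np.float64(226.5)]], [[np.float64(343.0), np.float64(227.5)], [np.float64(390.0), np.float64(227.5)]]] [[[np.float64(0.0), np.float64(225.5)], [np.float64(56.0), np.float64(225.5)]], [[np.float64(118.0), np.float64(226.5)], [np.float64(165.0), np.float64(226.5)]], [[np.float64(237.0), np.float64(225.5)], [np.float64(278.0), np.float64(225.5)]]] [634.6 -57.9 274. ]
off [ 82.8   0.8 169.1]
0 0 [array([487.8, 145.3,  38.5]), array([485.2, 110. ,  17.6])]
1 1 [array([508.5,  41.3,  40.2]), array([509.7,   3.8,  26.8])]
2 2 [array([522.6, -62.2,  26.6]), array([535.5, -97.6,  39.6])]
```

The caps' tops stand at z≈40. The hinge edges are at a (491,128), b (512,24) and c (532,-80), with the row at a yaw of 0.192. The fingers are shut above c's bolt, so I'll tap it.

Call:
step_arm(
  plan=[
    [[0, 0, 30, 0, -1], [0, 0, 55, 0, -1], [0, 1, 62, 0, -1], [0, 1, 63.5, 0, -1], [0, 1, 64.5, 0, -1], [0, 1, 65.5, 0, -1]],
  ],
)

```text
t: 3.42
eef_pos: [554.6, -76.4, 40.1]
tcp_rot: [3.141, -0.001, 0.192]
ft_force: [-0.4, 0.8, -0.6]
opening: 0.006
grip_force: 0.0
```

Call:
step_arm(
  plan=[
    [[0, 0, 0.5, 0, -1], [0, 0, 1, 0, -1], [0, 0, 1, 0, -1]],
  ],
)

```text
t: 3.67
eef_pos: [554.4, -76.5, 38.9]
tcp_rot: [3.141, -0.001, 0.192]
ft_force: [2.0, 1.0, 2.2]
opening: 0.007
grip_force: 1.1
```

Call:
step_arm(
  plan=[
    [[0, 0, 0.5, 0, -1], [0, 0, 1, 0, -1], [0, 0, 1, 0, -1]],
  ],
)

```text
t: 3.92
eef_pos: [554.3, -76.5, 37.3]
tcp_rot: [3.141, -0.001, 0.192]
ft_force: [1.7, -0.3, 2.2]
opening: 0.006
grip_force: 1.1
```

Call:
step_arm(
  plan=[
    [[0, 0, 1, 0, -1], [0, 0, 2, 0, -1], [0, 0, 2, 0, -1]],
  ],
)

```text
t: 4.17
eef_pos: [554.1, -76.5, 35.0]
tcp_rot: [3.141, -0.0, 0.192]
ft_force: [1.7, -0.7, 1.3]
opening: 0.002
grip_force: 0.8
```

Call:
step_arm(
  plan=[
    [[0, 0, 0.5, 0, -1], [0, 0, 1, 0, -1], [0, 0, 1, 0, -1]],
  ],
)

```text
t: 4.42
eef_pos: [554.2, -76.5, 34.7]
tcp_rot: [3.141, -0.001, 0.192]
ft_force: [-0.2, 0.8, 9.5]
opening: 0.008
grip_force: 5.1
```

c sank 5 mm under about 2 N and then stopped firmly (9.5 N), so c is the loose bolt. I'll back off, open to about 70 mm and look once more.

Call:
step_arm(
  plan=[
    [[0, 0, -25, 0, 0.5], [0, 0, -50, 0, 0.5], [0, 0, -70, 0, 0.5], [0, 0, -70, 0, 0.5], [0, 0, -70, 0, 0.5], [0, 0, -70, 0, 0.5], [0, 0, -70, 0, 0.5], [0, 0, -70, 0, 0.5]],
  ],
)

```text
t: 5.08
eef_pos: [553.4, -76.3, 103.0]
tcp_rot: [-3.141, 0.002, 0.192]
ft_force: [0.2, -0.1, -0.6]
opening: 0.511
grip_force: 0.0
```

Run:
```python
from m import *
s=env.state();print(s["t"],s["eef_pos"],s["tcp_rot"],s["opening"])
c=env.get_calibration("wrist");a=env.read_camera("wrist");cv2.imwrite("pics/w4.png",a)
x=np.array([np.cos(.192),np.sin(.192)]);y=np.array([-x[1],x[0]])
for t in tops(a):
    for z in (40,35):
        P=[onplane("wrist",p,z,c)[:2] for p in t]; m=(P[0]+P[1])/2
        print(t,z,m.round(1),"width",np.linalg.norm(P[0]-P[1]).round(1),"stud",(m+32*x).round(1),"tool dx,dy",((m+32*x-s["eef_pos"][:2])@x).round(1),(-(m+32*x-s["eef_pos"][:2])@y).round(1))
cv2.imwrite("pics/w4c.png",cv2.resize(a[120:280,180:440],None,fx=3,fy=3))
```

```text
5.0833 [553.43709772 -76.34131101 103.00053139] [-3.14081613e+00  1.87852633e-03  1.91815558e-01] 0.5105808426708255
[[np.float64(0.0), np.float64(226.5)], [np.float64(51.0), np.float64(226.5)]] 40 [493.4 118.7] width 44.9 stud [524.8 124.8] tool dx,dy 10.3 -202.9
[[np.float64(0.0), np.float64(226.5)], [np.float64(51.0), np.float64(226.5)]] 35 [490.3 122.6] width 45.9 stud [521.8 128.7] tool dx,dy 8.0 -207.3
[[np.float64(115.0), np.float64(227.5)], [np.float64(162.0), np.float64(227.5)]] 40 [511.6  21.1] width 41.4 stud [543.   27.2] tool dx,dy 9.5 -103.6
[[np.float64(115.0), np.float64(227.5)], [np.float64(162.0), np.float64(227.5)]] 35 [508.9  22.8] width 42.3 stud [540.3  28.9] tool dx,dy 7.2 -105.8
[[np.float64(235.0), np.float64(225.5)], [np.float64(276.0), np.float64(225.5)]] 40 [533.2 -79.6] width 36.0 stud [564.7 -73.5] tool dx,dy 11.6 -0.7
[[np.float64(235.0), np.float64(225.5)], [np.float64(276.0), np.float64(225.5)]] 35 [531.1 -80. ] width 36.7 stud [562.5 -73.9] tool dx,dy 9.3 -0.7
```

View pics/w4c.png

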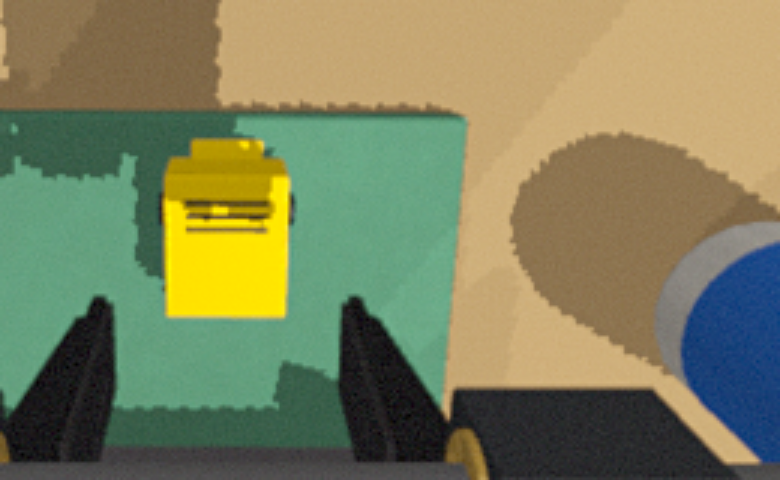

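The crop shows c's cap at crop (227,240) with the studs at (163,208) and (292,208). The fingers straddle it, and the can is well to the right. I'll descend on the studs, then close.

Call:
step_arm(
  plan=[
    [[10, -0.7, 30, 0, 0.5], [10, -0.7, 55, 0, 0.5], [10, -0.7, 75, 0, 0.5], [10, -0.7, 85, 0, 0.5], [10, -0.7, 89, 0, 0.5], [10, -0.7, 89, 0, 0.5]],
  ],
)

```text
t: 5.63
eef_pos: [563.4, -73.8, 14.4]
tcp_rot: [-3.141, 0.001, 0.192]
ft_force: [0.2, 0.4, -0.7]
opening: 0.751
grip_force: 0.0
```

Call:
step_arm(
  plan=[
    [[0, 0, 0, 0, -0.05], [0, 0, 0, 0, -0.05], [0, 0, 0, 0, -0.05], [0, 0, 0, 0, -0.1], [0, 0, 0, 0, -0.14], [0, 0, 0, 0, -0.18], [0, 0, 0, 0, -0.22], [0, 0, 0, 0, -0.22]],
  ],
)

```text
t: 6.3
eef_pos: [563.8, -74.0, 15.3]
tcp_rot: [3.141, -0.0, 0.192]
ft_force: [0.4, -1.9, 2.4]
opening: 0.413
grip_force: 30.0
```

Call:
step_arm(
  plan=[
    [[-0.5, 0, -1.6, 0, -0.22], [-1.2, 0, -3.15, 0, -0.22], [-1.9, 0, -4.7, 0, -0.22], [-2.6, 0, -6.15, 0, -0.22], [-2.6, 0, -6.15, 0, -0.22]],
  ],
)

```text
t: 6.72
eef_pos: [561.0, -74.5, 21.4]
tcp_rot: [3.141, -0.0, 0.192]
ft_force: [1.6, -2.3, -5.9]
opening: 0.416
grip_force: 30.0
```

Call:
step_arm(
  plan=[
    [[-0.8, 0, -1.4, 0, -0.22], [-1.8, 0, -2.8, 0, -0.22], [-2.8, 0, -4.2, 0, -0.22], [-3.8, 0, -5.5, 0, -0.22], [-3.8, 0, -5.5, 0, -0.22]],
  ],
)

```text
t: 7.13
eef_pos: [557.1, -75.2, 27.0]
tcp_rot: [3.141, 0.0, 0.192]
ft_force: [1.2, -2.4, -5.1]
opening: 0.412
grip_force: 30.0
```

Call:
step_arm(
  plan=[
    [[-1.1, 0, -1.2, 0, -0.22], [-2.3, 0, -2.4, 0, -0.22], [-3.5, 0, -3.5, 0, -0.22], [-4.8, 0, -4.6, 0, -0.22], [-6.2, 0, -5.6, 0, -0.22], [-7.5, 0, -6.5, 0, -0.22], [-7.5, 0, -6.5, 0, -0.22]],
  ],
)

```text
t: 7.72
eef_pos: [550.1, -76.6, 33.6]
tcp_rot: [3.141, -0.001, 0.192]
ft_force: [3.7, -1.5, -5.3]
opening: 0.416
grip_force: 30.0
```

Call:
step_arm(
  plan=[
    [[-1.5, 0, -0.8, 0, -0.22], [-2.9, 0, -1.6, 0, -0.22], [-4.4, 0, -2.2, 0, -0.22], [-6, 0, -2.9, 0, -0.22], [-7.6, 0, -3.4, 0, -0.22], [-9.2, 0, -3.9, 0, -0.22], [-9.2, 0, -3.9, 0, -0.22]],
  ],
)

```text
t: 8.3
eef_pos: [541.8, -78.2, 37.9]
tcp_rot: [3.141, -0.002, 0.192]
ft_force: [5.6, 1.1, -1.7]
opening: 0.416
grip_force: 30.0
```

Call:
step_arm(
  plan=[
    [[-1.7, 0, -0.4, 0, -0.22], [-3.3, 0, -0.7, 0, -0.22], [-5, 0, -0.9, 0, -0.22], [-6.6, 0, -1, 0, -0.22], [-8.3, 0, -1.1, 0, -0.22], [-10, 0, -1.1, 0, -0.22], [-10, 0, -1.1, 0, -0.22]],
  ],
)

```text
t: 8.88
eef_pos: [532.9, -80.1, 39.7]
tcp_rot: [3.14, -0.004, 0.192]
ft_force: [7.4, 2.4, 5.7]
opening: 0.415
grip_force: 30.0
```

Run:
```python
from h import *
a=env.read_camera("scene");w=env.read_camera("wrist")
cv2.imwrite("pics/v.png",np.vstack([cv2.resize(a[120:240,180:380],(600,360),interpolation=cv2.INTER_CUBIC),cv2.resize(w[80:320,150:400],(600,576))[:240]]))
```

```text
(no output)
```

View pics/v.png

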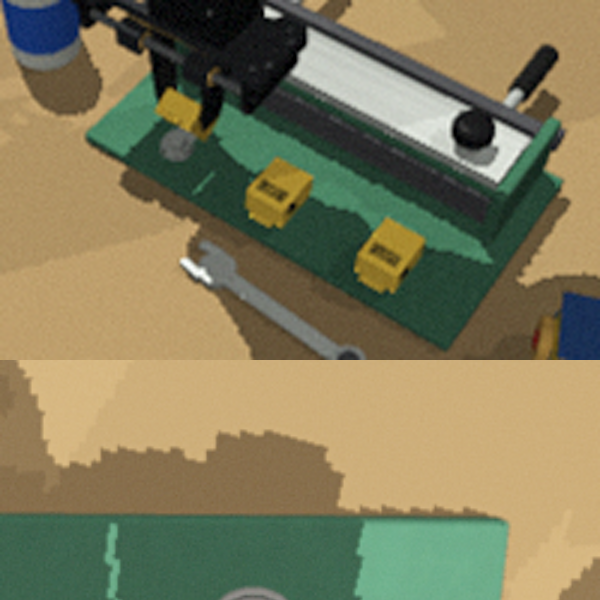

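The cap at image (185,112) is swung open with the bolt bared at (178,145). The other caps and the loose objects are untouched. I'll go a bit further, to upright.

Call:
step_arm(
  plan=[
    [[-1.7, 0, 0, 0, -0.22], [-3.3, 0, 0.1, 0, -0.22], [-5, 0, 0.3, 0, -0.22], [-6.6, 0, 0.5, 0, -0.22], [-7.5, 0, 0.7, 0, -0.22], [-7.5, 0, 0.7, 0, -0.22], [-7.5, 0, 0.7, 0, -0.22]],
  ],
)

```text
t: 9.57
eef_pos: [525.8, -81.5, 39.4]
tcp_rot: [3.14, -0.005, 0.192]
ft_force: [5.8, 4.5, 13.5]
opening: 0.414
grip_force: 30.0
```

Run:
```python
from h import *
a=env.read_camera("scene")
cv2.imwrite("pics/v2.png",cv2.resize(a[130:200,200:310],(770,490),interpolation=cv2.INTER_CUBIC))
s=env.state();print(s["t"],s["eef_pos"],s["ft_force"],s["moment"],s["grip_force"])
```

```text
9.6167 [525.77395317 -81.50199622  39.45382403] [ 6.21966871  3.88597045 14.29942314] [ 0.81007137 -1.31890614  0.03670697] 30.001733601093292
```

View pics/v2.png

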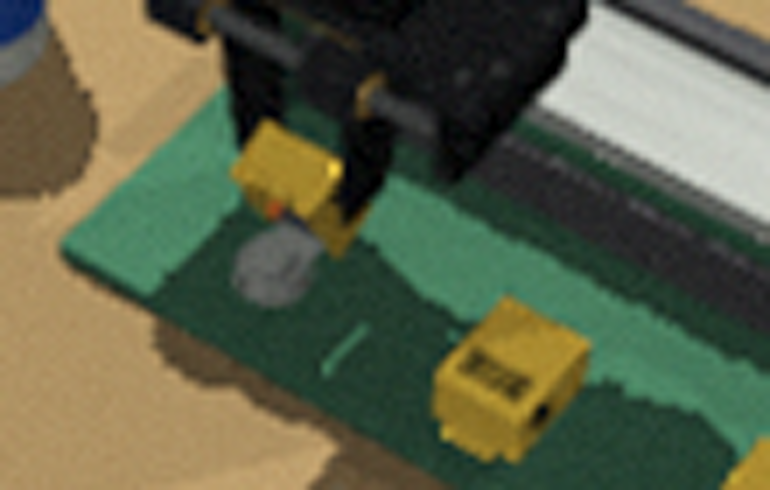

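The cap at crop (290,180) stands near upright between the fingers, with the bolt exposed at (275,265). The grip is steady at 30 N and the net push is down, so the bolt stays seated. I'll hand in.

```bash
python3 -c "
from cell import env
print(env.job_done())"
```

```text
the job is handed in; nothing more can be done
None
```

Bolt c, at the machine's -y end, was the loose one: it sank 5 mm under about 2 N, so I did not tap the other two. I handed the job in with the arm still holding c's cap open close to upright (about 1.4 to 1.5 rad by my estimate). The upward pulls I read stayed near 6 N, under the 15 N that would draw the bolt up, and I never touched the can, spanner or car. The hand-in returned no verdict.

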